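# Draw the frame rail tight with its cam lock

## Robot

A 6-joint arm with a two-finger parallel gripper is mounted at the origin on the work surface. World frame = base frame: x ahead of the robot, y to its left, z up, the work surface at z = 0. Lengths are in m, angles in rad, forces in N, time in s.
With the tool pointing down it reaches from about 0.25 to 0.775 m from the base axis. Payload 8.9 kg.
Tool frame: the origin (TCP) lies on the centre line of the jaws, within the pads' length; the fingertips stand tip_reach ahead of it and the grasp point (between the pads) is the TCP (tip_reach is the distance from the TCP to the fingertips, in m); x points along the fingers, z is the direction in which the jaws open and shut, and the axes are right-handed (so a half turn about x gives the same grasp; the last joint's range is limited). The gripper opens to 85 mm and grips with 20 to 120 N. Pads are 22 mm wide; open, the fingers measure 114 mm over their backs; the gripper's body (76 mm by 85 mm) begins 54 mm behind the grasp point. The pads swing forward as they close: fully open they stand 13 mm farther back than shut.
Start: joints at [1.061, 0.291, -0.153, 1.127, 0, 1.431], TCP at [0.19, 0.489, 0.25] pointing down, gripper open.
Joint ranges: [-2.52, 2.52], [-0.91, 1.74], [-1.3, 1.37], [-1.96, 2.02], [-1.52, 1.47], [-3.14, 3.14]. Speed limits (rad/s): [2.22, 2.22, 2.79, 3.14, 3.14, 3.14].

## Interface

Orientations are given as a 3x3 rotation matrix whose columns are the frame's x, y, z axes.
In Python, from workcell import * gives the robot as it stands. The module is installed in compiled form; this text tells all that it offers.
- The arm moves only by the tool move_arm, never from a script. Its argument "increments" is a list of rows, each a list of 5 numbers: the shift along the tool's x, y, z in cm, then the turn about the tool's x in rad, then the opening, from 0 (shut) to 1 (fully open). A call has 1 to 8 rows; each row is the pose to reach, as a shift and turn from the pose commanded when the call began, along the tool's axes at that moment; what a row does not reach only later rows make up. A row lasts 1/8 s, in which the tool goes at most 62.5 mm and 10.7 degrees, less where a joint would pass 70% of its speed; a pose out of reach is approached as far as the arm can. A call with a gripper value outside its range is refused whole. The fingers move at their own pace and stop on an object; "grip_force" is the grip in N (left out, the last holds). Time passes only in rows, so rows that repeat a pose let the fingers close. It gives the time, the measured TCP pose, the force and the opening at its end, in the units of the state.
- get_obs(): the state, without advancing time (a new reading comes with each control period).
- camera(name): name is "side" or "top"; returns the picture (400x640x3 uint8, blue, green, red); there is no depth.
- camera_params(name): a dict with "fx", "fy", "cx", "cy" (pixels), "distortion" ([k1, k2, p1, p2, k3] as OpenCV has them; the pictures are not rectified), "R" (3x3) and "t" (3): a world point X has camera coordinates R X + t. Camera axes: x right, y down, z forward; pixel columns grow to the right and rows downward; lengths in m; the calibration is good to about 2 mm. A picture is of the moment at which its call begins. camera_params takes no time and is no camera call.
- job_done(): hands the job in, once; it reports no verdict.
The state is a dict: "t": time; "joints": joint angles; "qvel": joint speeds; "effort": joint torques, N m; "tcp_pos": TCP position; "ee_rot": TCP orientation; "wrist_force": force on the tool from outside, world axes, zero at the start; "wrist_torque": the same for the moment, N m; "finger_gap": finger opening in m.
Only numpy, scipy, OpenCV 4.12 (cv2) and the standard library are available. Lean on these libraries where they do the work, as an engineer would, in place of code of your own. Each camera call takes 0.05 s, during which the arm holds its last target. There are 200 camera calls.

## Task

On the plywood assembly jig, slide the loose wooden rail gently along between its fences until the headed stud on its end sits home in the mouth of the open cam lock. Then turn the cam clockwise (seen from above) by its upright handle until the rail is drawn up and you feel it pull firm against the sprung steel plate, stop there without over-tightening, and let go so that the cam keeps it tight. Leave the loose nut and cap on the jig where they are.

Things in the scene. Friction and masses are not known exactly. Their poses are not given: they have to be found in the camera images.
- jig: Fixed plywood board 330 x 210 x 10 mm on the table. Its x axis is the way the rail slides towards the cam, y to the left of that, z up. Two fences on it (tops 17 mm above the table, 47 mm apart) run along x beside the rail. Cam axis 100 mm along +x from the origin; board from x = -180 to +150 mm.
- cam_axis (a point): Fixed point on the cam's vertical turning axis, at stud height (25 mm above the table); its axes are the jig's.
- cam_handle (a point): Centre of the cam's handle, on the turning axis, 62 mm above the table: an upright aluminium bar 12 mm thick (along this point's x), 64 mm long (its y), 38 to 76 mm above the table, on a round drum (74 mm across, top at 35 mm). Pinch it across the 12 mm. Nothing else within 70 mm of the axis is higher than 40 mm.
- cam (a joint): Cam angle, rad: 0 is open (mouth towards the rail, handle bar across the rail's direction); grows turning clockwise from above, to 1.6 at most; starts at 0 to 0.1. Somewhere from 0.3 to 0.6 it catches the head, and draws it 10 mm per rad. The rail meets the plate anywhere from 0.6 to 1.2, and is firm 0.2 to 0.3 rad later: the stud's length differs from rail to rail.
- cam_mouth (a point): Point in the cam's mouth (25 mm wide), 30 mm from its axis, at stud height; turns with it. The cam rubs: 0.16 N m, constant. After the rail meets the plate, the torque on the handle climbs per 10 N of clamping by about 0.06 N m when held still, 0.2 to 0.3 while turning. 20 to 25 N is firm, 12 is loose, 36 too tight. Let go, it holds by friction, slackening a little above 25 N.
- rail_center (a point): Centre of the loose rail: a wooden bar 150 mm long (its x), 44 mm wide (y), 30 mm high, 0.25 to 0.45 kg, with a stud on its steel-capped +x end. It lies on the board (10 to 40 mm above the table) between the fences with 1.5 mm play each side and slides with about 1 N.
- rail_end (a point): Centre of the rail's plain back end face (-x end), 25 mm above the table: the place to push it.
- stud_head (a point): Nominal centre of the stud's round head, a steel ball 17 mm in diameter on a 7 mm shank: 28 mm out from the rail's +x end face, 25 mm above the table. The true head lies up to 4 mm nearer or farther along x. Pushed home into the open cam it meets the cam's hub, head centre 25 mm from the cam's axis; push gently.
- plate_face (a point): Middle of the sprung steel plate's face that the rail's +x end is drawn against, 25 mm above the table, 50 mm before the cam's axis. The plate is 66 mm wide, top 40 mm above the table, with a notch 22 mm wide, open upward, for the stud. It gives 1 mm per 30 N. With the stud home in the open cam the rail stands 0 to 7 mm short of it.
- brass_nut: Brass ring nut lying on the jig board, 36 mm across, 14 mm high; to be left alone. Origin under its centre.
- black_cap: Black plastic end cap lying on the jig board, 34 mm across, 12 mm high; to be left alone. Origin under its centre.
Not all that is in view belongs to the job. Leave any green or white look-alike of the part that bears rail_center alone.

How it is judged:
On the way, in this order (a step that is already met when the one before it is completed fails the run):
1. the stud's head sits in the mouth of the open cam (its listed point within 31 mm of the cam's axis, cam below 0.3 rad) (horizontal distance between stud_head and cam_axis below 0.031 m and value of joint cam below 0.3 rad), for 0.2 s.
2. the cam, turned past 0.6 rad, draws the rail against the plate with more than 12 N (value of joint cam above 0.6 rad and contact force between rail and plate above 12 N), for 0.2 s.
At the end, for the whole second after the job is handed in: With everything let go and at rest, the cam (turned beyond 0.6 rad) keeps the rail pressed against the sprung plate with more than 12 N and less than 36 N; the listed stud point lies within 24.5 mm of the cam's axis and the rail lies flat and straight in the jig (0.05 and 0.06 rad) (all of step 2 and contact force between rail and plate below 36 N and horizontal distance between stud_head and cam_axis below 0.0245 m and angle between the x axis of rail_center and the x axis of cam_axis, either way round below 0.06 rad and angle between rail_center's own z axis and vertical below 0.05 rad and linear speed of rail below 0.005 m/s and angular speed of cam below 0.1 rad/s); the robot touches nothing.
It fails at once if the rail is over-tightened: pressed on the plate with more than 50 N (contact force between rail and plate above 50 N).
It fails at once if the stud is rammed or forced in the cam with more than 85 N (contact force between rail and cam above 85 N).
It fails at once if the brass nut or the black cap is moved by more than 30 mm (distance of any of brass_nut, black_cap from where it was at the start of the episode above 0.03 m).
It also fails if it takes over 64 s, if anything falls off the work surface, if the arm or the gripper's body presses on something with over 40 N, if the wrist force passes 120 N, or if a joint passes its speed limit or range.

## Working session

There is one attempt and no reset: what is moved stays moved. The work goes in short steps, Python scripts to look and compute and a tool call to move; the robot and the scene stay as the last step left them, time stands still between calls to the robot, and variables do not carry over. Pictures are saved under pics/ and viewed, on a budget of 10 in all, crops included, one or two more only if the job needs it, and the job is handed in when it is done.

Besides the shell and the picture viewer there is one more tool, called after "Request:" as name([rows], argument=value, ...), one row to a line, values as JSON. move_arm: Moves the arm, as the interface text tells. Its arguments: {"type":"object","properties":{"increments":{"type":"array","items":{"type":"array","items":{"type":"number"}}},"grip_force":{"type":"number"}},"required":["increments"]}

```bash
mkdir -p pics
python3 - <<'E'
from workcell import *
import cv2,numpy as np
for n in("top","side"):
    cv2.imwrite(f"pics/{n}0.png",camera(n)); p=camera_params(n)
    print(n,p)
o=get_obs();print(o)
E
ls
```

```text
top {'fx': 368.024063694026, 'fy': 368.024063694026, 'cx': 319.49657036803643, 'cy': 203.14622391337073, 'distortion': array([0.00859704, 0.        , 0.        , 0.        , 0.        ]), 'R': array([[ 0.00284481, -0.99944342, -0.03323785],
       [-0.98842225,  0.00223195, -0.15171181],
       [ 0.15170155,  0.03328462, -0.98786577]]), 't': array([-0.07012201,  0.56638014,  0.72239891])}
side {'fx': 403.59748359902073, 'fy': 403.59748359902073, 'cx': 314.7203203013968, 'cy': 198.81296114998597, 'distortion': array([-0.07798614,  0.        ,  0.        ,  0.        ,  0.        ]), 'R': array([[ 0.77015261, -0.63781711, -0.00736851],
       [-0.34418991, -0.40582182, -0.8466652 ],
       [ 0.53702725,  0.65459758, -0.53207495]]), 't': array([-0.48466802,  0.20016346,  0.56394913])}
{'t': 0.1, 'joints': array([ 1.06072276e+00,  2.91236105e-01, -1.54013745e-01,  1.12672197e+00,
       -1.22038772e-06,  1.43149785e+00]), 'qvel': array([ 0.00052664, -0.00192078,  0.00129557,  0.00050712, -0.00018789,
        0.00063834]), 'effort': array([ 1.72880846e-03, -5.37976635e+01,  3.31919718e+01,  9.24285734e-03,
       -1.71461979e-04, -1.02535870e-05]), 'tcp_pos': array([0.19004511, 0.48900729, 0.24979726]), 'ee_rot': array([[-5.72859195e-04, -9.32046734e-01,  3.62337629e-01],
       [-1.02645839e-03,  3.62338045e-01,  9.32046183e-01],
       [-9.99999309e-01,  1.62006729e-04, -1.16427587e-03]]), 'wrist_force': array([-0.07834884,  0.11210921,  0.92411947]), 'wrist_torque': array([-0.01065187,  0.02904406, -0.03147579]), 'finger_gap': 0.08530441848258438}
pics
```

View pics/top0.png

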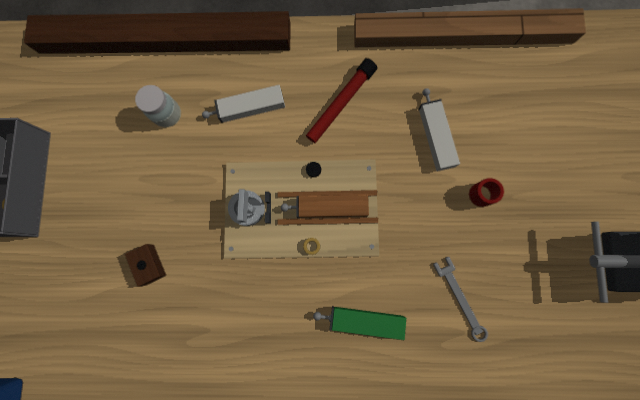

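View pics/side0.png

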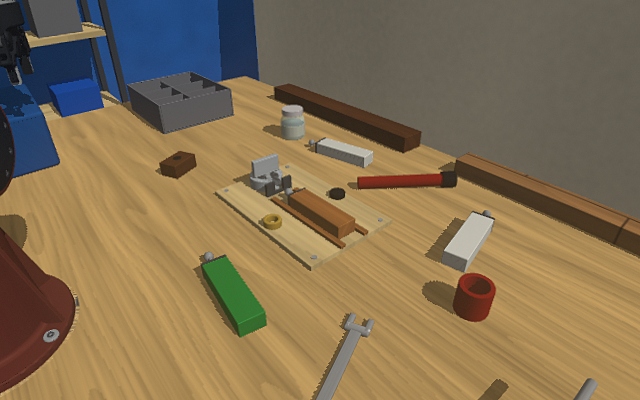

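The top view shows three loose rails. The brown one at about (333,205) lies between the jig's fences, and the white ones at (250,104) and (440,135) and the green one at (368,323) are look-alikes. The brown one fits. The cam is at (247,207), the nut at (311,246) and the cap at (313,170). I'll confirm with an enlarged crop.

```bash
cat > h.py <<'E'
import numpy as np,cv2
from workcell import *
def ray(n,uv,z):
    p=camera_params(n);K=np.array([[p['fx'],0,p['cx']],[0,p['fy'],p['cy']],[0,0,1]])
    u=cv2.undistortPoints(np.array(uv,float).reshape(-1,1,2),K,p['distortion']).reshape(-1,2)
    R,t=p['R'],p['t'];C=-R.T@t
    d=np.c_[u,np.ones(len(u))]@R
    return C+d*((z-C[2])/d[:,2])[:,None]
E
python3 - <<'E'
from h import *
im=cv2.imread("pics/top0.png")
c=cv2.resize(im[155:265,215:390],None,fx=4.5,fy=4.5,interpolation=cv2.INTER_CUBIC)
cv2.imwrite("pics/c1.png",cv2.convertScaleAbs(c,alpha=1.4))
hsv=cv2.cvtColor(im,cv2.COLOR_BGR2HSV)
print(hsv[205,333],hsv[195,333],hsv[240,270],hsv[300,270],hsv[207,238],im[207,238])
E
```

```text
[ 13 158 110] [ 14 157  96] [ 20  92 160] [ 17 114 141] [100   6 122] [122 121 119]
```

View pics/c1.png

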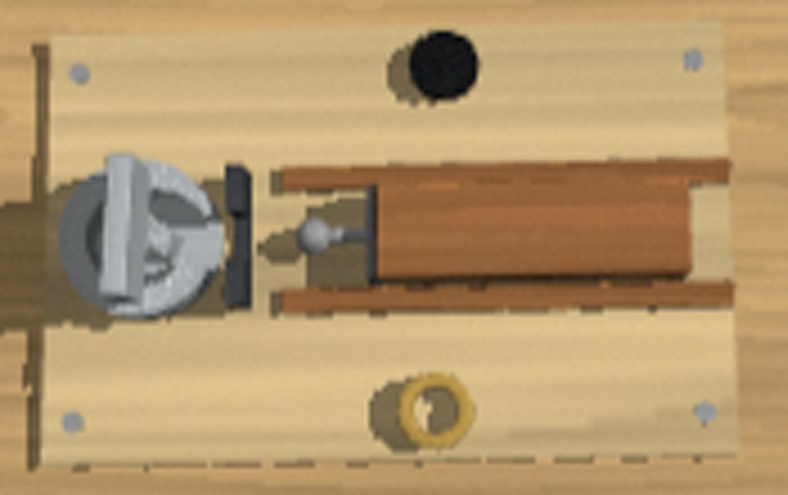

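The crop confirms it: a brown rail with a grey stud head at crop (315,236) facing the notched plate (238,236), and the cam drum at (143,238) with its handle bar from (120,153) to (117,295). The nut is at (436,411) and the cap at (444,65).

Run:
```python
from h import *
def P(c,z): 
    c=np.array(c,float); return ray("top",(c+.5)/4.5-.5+[215,155],z)[:,:2]
b=P([(50,36),(725,22),(738,456),(42,468)],.01)
print("board",b,np.linalg.norm(b-np.roll(b,1,0),axis=1))
print("centre",b.mean(0))
xa=(b[0]-b[1])+(b[3]-b[2]);xa/=np.linalg.norm(xa)
ya=(b[3]-b[0])+(b[2]-b[1]);ya/=-np.linalg.norm(ya)
print("yaw edges",np.arctan2(xa[1],xa[0]),np.arctan2(-ya[0],ya[1]))
f=P([(283,168),(728,160),(733,306),(283,314)],.017); print("fence out",f, np.linalg.norm(f-np.roll(f,1,0),axis=1))
d=f[0]-f[1];d2=f[3]-f[2];print("fence yaw",np.arctan2(d[1],d[0]),np.arctan2(d2[1],d2[0]))
r=P([(375,186),(690,182),(690,274),(372,280)],.04);print("rail",r,r.mean(0))
d=r[0]-r[1];print("rail yaw",np.arctan2(d[1],d[0]))
h=P([(107,154),(132,154),(130,295),(103,295)],.076);print("handle",h,h.mean(0),np.linalg.norm(h-np.roll(h,1,0),axis=1))
print("stud",P([(315,236)],.025))
o=b.mean(0)+.015*xa   # board centre at x=-15mm
print("origin",o,"cam",o+.1*xa,"plate",o+.05*xa)
for n in((436,411),(444,65)):print(P([n],.022))
for z in(.038,.076):print("side handle", ray("side",[(265,172)],z))
```

```text
board [[ 0.66285634  0.13973233]
 [ 0.66789709 -0.19198164]
 [ 0.4585088  -0.19379467]
 [ 0.45209359  0.13471548]] [0.21082244 0.33175227 0.20939613 0.32857278]
centre [ 0.56033895 -0.02783212]
yaw edges 1.5881462112428273 -1.5545419606841648
fence out [[ 0.59498202  0.02190912]
 [ 0.59815487 -0.19118774]
 [ 0.52827822 -0.19209385]
 [ 0.52456565  0.02048188]] [0.07043083 0.21312048 0.06988252 0.21260815]
fence yaw 1.5856844869261055 1.588259259193441
rail [[ 0.58207017 -0.02469707]
 [ 0.58351771 -0.17067347]
 [ 0.54071008 -0.16994273]
 [ 0.53808619 -0.02382782]] [ 0.56109604 -0.09728527]
rail yaw 1.580712234825288
handle [[0.59066086 0.09209762]
 [0.59062213 0.08085581]
 [0.52738656 0.07957764]
 [0.52739694 0.09156016]] [0.55901662 0.08602281] [0.0632662  0.01124188 0.06324848 0.01198253]
stud [[0.56077463 0.00485455]]
origin [ 0.56007872 -0.01283438] cam [0.55834382 0.08715057] plate [0.55921127 0.03715809]
[[ 0.47875483 -0.05275839]]
[[ 0.64415495 -0.05559304]]
side handle [[0.55832391 0.08819168 0.038     ]]
side handle [[0.52111825 0.0273465  0.076     ]]
```

Request:
move_arm([
  [0, -2, -1.7, 0.07, 0.5],
  [0, -6, -5.1, 0.15, 0],
  [0, -10, -8.5, 0.25, 0],
  [0, -14, -12, 0.35, 0],
  [0, -18, -15.4, 0.45, 0],
  [0, -22, -18.8, 0.5, 0],
  [0, -26, -22.2, 0.55, 0],
  [0, -30, -25.6, 0.6, 0],
], grip_force=30)

```text
t: 1.1
tcp_pos: [0.3775, 0.1404, 0.2503]
ee_rot: [[0.0, -0.563, 0.826], [0.0, 0.826, 0.563], [-1.0, -0.0, 0.0]]
wrist_force: [0.4, 1.0, 0.2]
finger_gap: -0.0002
```

Run:
```python
from h import *
o=get_obs();R=o['ee_rot'];print(o['t'],o['tcp_pos'],o['joints'],o['finger_gap'],R)
import workcell;print([k for k in dir(workcell) if k[0]!='_'], globals().get('tip_reach'))
print((R.T@(np.array([.562,-.205,.25])-o['tcp_pos']))*100)
```

```text
1.1 [0.37752293 0.14039363 0.25026251] [ 1.73996905e-01  5.70118135e-02 -4.42698149e-01  1.07095792e+00
  5.54289310e-05  1.14638564e+00] -0.00017808512161862584 [[ 1.16912345e-04 -5.63327488e-01  8.26233700e-01]
 [ 7.68288916e-05  8.26233708e-01  5.63327483e-01]
 [-9.99999990e-01 -2.38131751e-06  1.39876747e-04]]
['PlanningError', 'camera', 'camera_params', 'get_obs', 'job_done', 'tip_reach'] 0.019
[ 2.57542876e-02 -3.89296862e+01 -4.21485832e+00]
```

Request:
move_arm([
  [0, -3, -0.3, 0.08, 0],
  [0, -8, -0.9, 0.18, 0],
  [0, -14, -1.5, 0.28, 0],
  [0, -20, -2.1, 0.38, 0],
  [0, -26, -2.8, 0.48, 0],
  [0, -32, -3.4, 0.54, 0],
  [0, -37, -4, 0.58, 0],
  [0, -38.9, -4.2, 0.582, 0],
])

```text
t: 2.1
tcp_pos: [0.5626, -0.2054, 0.2493]
ee_rot: [[-0.001, -0.015, 1.0], [0.0, 1.0, 0.015], [-1.0, 0.0, -0.001]]
wrist_force: [-0.5, 1.3, -0.2]
finger_gap: 0.0001
```

Request:
move_arm([
  [2, 0, 0, 0, 0],
  [6, 0, 0, 0, 0],
  [10, 0, 0, 0, 0],
  [14, 0, 0, 0, 0],
  [17, 0, 0, 0, 0],
  [19, 0, 0, 0, 0],
  [19, 0, 0, 0, 0],
  [19, 0, 0, 0, 0],
])

```text
t: 3.1
tcp_pos: [0.5624, -0.2029, 0.061]
ee_rot: [[0.001, -0.018, 1.0], [-0.0, 1.0, 0.018], [-1.0, -0.0, 0.001]]
wrist_force: [-0.4, -0.1, -0.1]
finger_gap: 0.0002
```

Run:
```python
from h import *
o=get_obs();R=o['ee_rot'];print(o['t'],o['tcp_pos'],o['wrist_force'],R)
c=camera("top")[145:265,215:415]
cv2.imwrite("pics/c2.png",cv2.convertScaleAbs(cv2.resize(c,None,fx=4,fy=4,interpolation=cv2.INTER_CUBIC),alpha=1.4))
```

```text
3.1 [ 0.56243979 -0.20294172  0.06098933] [-0.38234611 -0.07051014 -0.0789337 ] [[ 6.20012714e-04 -1.80187822e-02  9.99837456e-01]
 [-3.06016454e-04  9.99837598e-01  1.80189745e-02]
 [-9.99999761e-01 -3.17138706e-04  6.14397979e-04]]
```

View pics/c2.png

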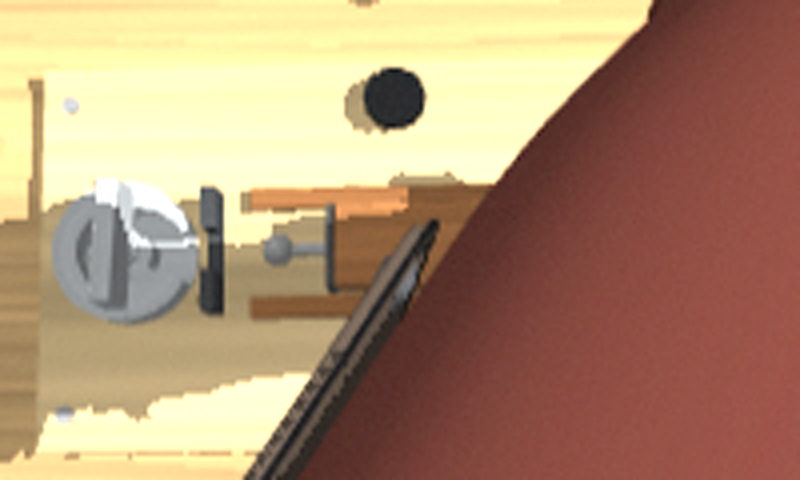

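The stud at (278,249) is in line with the plate's notch and the cam's open mouth. The arm hides the rail's back end. Next I'll go down and push.

Request:
move_arm([
  [1, 0, 0, 0, 0],
  [2, 0, 0, 0, 0],
  [2.4, 0.2, 0, 0, 0],
  [2.4, 0.6, 0, 0, 0],
  [2.4, 1.0, 0, 0, 0],
  [2.4, 1.4, 0, 0, 0],
  [2.4, 1.7, 0, 0, 0],
  [2.4, 2.0, 0, 0, 0],
])

```text
t: 4.15
tcp_pos: [0.5618, -0.1827, 0.0365]
ee_rot: [[0.0, -0.018, 1.0], [-0.0, 1.0, 0.018], [-1.0, -0.0, 0.0]]
wrist_force: [1.0, -0.2, 0.5]
finger_gap: -0.0
```

Request:
move_arm([
  [0, 0.4, 0, 0, 0],
  [0, 0.8, 0, 0, 0],
  [0, 1.2, 0, 0, 0],
  [0, 1.6, 0, 0, 0],
  [0, 2.0, 0, 0, 0],
  [0, 2.4, 0, 0, 0],
  [0, 2.8, 0, 0, 0],
  [0, 3.2, 0, 0, 0],
])

```text
t: 5.15
tcp_pos: [0.5611, -0.1505, 0.0363]
ee_rot: [[0.0, -0.018, 1.0], [-0.0, 1.0, 0.018], [-1.0, -0.0, 0.0]]
wrist_force: [-0.4, -1.0, 0.0]
finger_gap: -0.0001
```

Run:
```python
from h import *
o=get_obs();R=o['ee_rot'];print(o['t'],o['tcp_pos'],o['wrist_force'])
for n,(a,b,c,d) in dict(top=(145,265,215,415),side=(130,250,200,400)).items():
    i=camera(n)[a:b,c:d]
    cv2.imwrite(f"pics/{n}3.png",cv2.convertScaleAbs(cv2.resize(i,None,fx=3,fy=3,interpolation=cv2.INTER_CUBIC),alpha=1.3))
a=np.vstack([cv2.imread("pics/top3.png")[:300],cv2.imread("pics/side3.png")[:300]])
cv2.imwrite("pics/c3.png",a)
```

```text
5.15 [ 0.56113654 -0.15050769  0.03631381] [-0.41922096 -0.96098109  0.02121672]
```

View pics/c3.png

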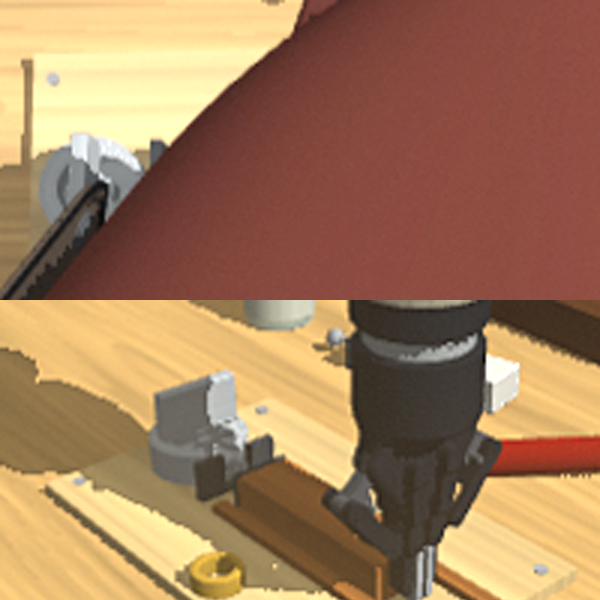

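The side view shows the rail moving straight between its fences, with the fingertips against its back end at (410,570). I'll slow down from here.

Request:
move_arm([
  [0, 0.2, 0, 0, 0],
  [0, 0.4, 0, 0, 0],
  [0, 0.6, 0, 0, 0],
  [0, 0.8, 0, 0, 0],
  [0, 1.0, 0, 0, 0],
  [0, 1.2, 0, 0, 0],
  [0, 1.4, 0, 0, 0],
  [0, 1.5, 0, 0, 0],
])

```text
t: 6.25
tcp_pos: [0.5608, -0.1356, 0.0363]
ee_rot: [[-0.0, -0.018, 1.0], [-0.0, 1.0, 0.018], [-1.0, -0.0, -0.0]]
wrist_force: [0.5, -0.5, -0.4]
finger_gap: -0.0001
```

Request:
move_arm([
  [0, 0.1, 0, 0, 0],
  [0, 0.2, 0, 0, 0],
  [0, 0.3, 0, 0, 0],
  [0, 0.4, 0, 0, 0],
])

```text
t: 6.75
tcp_pos: [0.5608, -0.1317, 0.0363]
ee_rot: [[0.0, -0.018, 1.0], [-0.0, 1.0, 0.018], [-1.0, -0.0, 0.0]]
wrist_force: [1.0, -0.5, -0.7]
finger_gap: 0.0003
```

Request:
move_arm([
  [0, 0.1, 0, 0, 0],
  [0, 0.2, 0, 0, 0],
])

```text
t: 7.0
tcp_pos: [0.5607, -0.1297, 0.0363]
ee_rot: [[0.0, -0.018, 1.0], [0.0, 1.0, 0.018], [-1.0, 0.0, 0.0]]
wrist_force: [0.1, -0.2, 0.6]
finger_gap: 0.0003
```

Request:
move_arm([
  [0, 0.1, 0, 0, 0],
  [0, 0.2, 0, 0, 0],
])

```text
t: 7.25
tcp_pos: [0.5607, -0.1277, 0.0363]
ee_rot: [[-0.0, -0.018, 1.0], [0.0, 1.0, 0.018], [-1.0, 0.0, -0.0]]
wrist_force: [0.4, -0.7, 0.4]
finger_gap: 0.0001
```

Request:
move_arm([
  [0, 0.1, 0, 0, 0],
  [0, 0.1, 0, 0, 0],
])

```text
t: 7.5
tcp_pos: [0.5607, -0.1268, 0.0363]
ee_rot: [[-0.0, -0.018, 1.0], [-0.0, 1.0, 0.018], [-1.0, -0.0, -0.0]]
wrist_force: [-0.5, -1.8, -0.1]
finger_gap: 0.0
```

Request:
move_arm([
  [0, 0.1, 0, 0, 0],
  [0, 0.1, 0, 0, 0],
])

```text
t: 7.75
tcp_pos: [0.5608, -0.1266, 0.0364]
ee_rot: [[0.0, -0.017, 1.0], [-0.002, 1.0, 0.017], [-1.0, -0.002, 0.0]]
wrist_force: [-0.4, -5.2, -2.3]
finger_gap: 0.0
```

Contact: the force rose to 5 N with the finger stalled, so the head is at the hub. I'll back off, rise and go above the handle, turning the jaws across it.

Request:
move_arm([
  [0, -0.5, 0, 0, 0],
  [0, -1.5, 0, 0, 0],
  [-2, -2, 0, 0, 0],
  [-5, -2, 0, -0.1, 0],
  [-9, -2, 0, -0.25, 0.3],
  [-12, -2, 0, -0.4, 0.5],
  [-14, -2, 0, -0.55, 0.7],
  [-14, 1, 0, -0.7, 0.7],
])

```text
t: 8.75
tcp_pos: [0.5618, -0.1176, 0.1782]
ee_rot: [[0.004, -0.66, 0.752], [-0.001, 0.752, 0.66], [-1.0, -0.003, 0.002]]
wrist_force: [0.5, 0.7, -0.4]
finger_gap: 0.06
```

Run:
```python
from h import *
o=get_obs();R=o['ee_rot'];print(o['t'],o['tcp_pos'],np.arctan2(R[1,2],R[0,2]),o['finger_gap'])
print((R.T@(np.array([.5585,.0867,.175])-o['tcp_pos']))*100)
```

```text
8.75 [ 0.56176464 -0.11760633  0.17817589] 0.7204202289696887 0.06003340098004618
[ 0.29025535 15.57062029 13.23214869]
```

Run:
```python
from h import *
t=camera("top")[150:260,200:350];s=camera("side")[140:240,220:370]
f=lambda i:cv2.convertScaleAbs(cv2.resize(i,None,fx=4,fy=2.6 if 0 else 4,interpolation=cv2.INTER_CUBIC)[:300 if i is s else 440],alpha=1.3)
a=np.vstack([f(t)[110:410],f(s)]);cv2.imwrite("pics/c4.png",a);print(a.shape)
```

```text
(600, 600, 3)
```

View pics/c4.png

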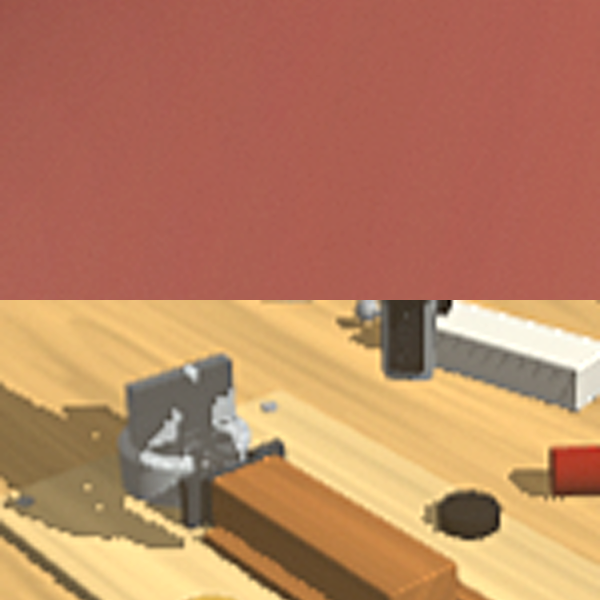

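The side view shows the rail's capped end right at the plate, at crop (210,490), with the handle bar across the rail from (127,385) to (230,357). The arm blocks the top view. On to the handle.

Request:
move_arm([
  [0, 1.5, 1.3, -0.1, 0.7],
  [0, 4, 3.4, -0.25, 0.7],
  [0, 7, 5.9, -0.4, 0.7],
  [0, 10, 8.5, -0.55, 0.7],
  [0, 13, 11, -0.7, 0.7],
  [0.1, 14.8, 12.6, -0.83, 0.7],
  [0.3, 15.6, 13.2, -0.865, 0.7],
  [0.3, 15.6, 13.2, -0.865, 0.7],
])

```text
t: 9.85
tcp_pos: [0.5571, 0.0883, 0.173]
ee_rot: [[-0.001, -1.0, -0.01], [-0.0, -0.01, 1.0], [-1.0, 0.001, -0.0]]
wrist_force: [-0.9, 0.4, 0.3]
finger_gap: 0.0598
```

Run:
```python
from h import *
o=get_obs();R=o['ee_rot'];print(o['t'],o['tcp_pos'],np.arctan2(R[1,2],R[0,2]),o['joints'],o['wrist_torque'])
print((R.T@(np.array([.5587,.0865,.062])-o['tcp_pos']))*100)
print(ray("side",[(251.8,161.2),(277.5,154.2)],.076))
```

```text
9.85 [0.55713659 0.08825578 0.17295025] 1.5808675634738887 [ 2.76001255e-02  4.17754424e-01 -1.77180543e-01  9.76521446e-01
 -1.73495997e-04  1.75290068e-02] [-0.01487082  0.05007929 -0.04046784]
[11.09495332 -0.16185399 -0.17509102]
[[0.52667671 0.08670086 0.076     ]
 [0.58838265 0.0787406  0.076     ]]
```

Request:
move_arm([
  [1.5, 0, 0, 0, 0.7],
  [4, -0.1, -0.1, 0, 0.7],
  [6.5, -0.2, -0.2, 0.02, 0.7],
  [9, -0.2, -0.2, 0.02, 0.7],
  [10.5, -0.2, -0.2, 0.02, 0.7],
  [11.1, -0.2, -0.2, 0.02, 0.7],
  [11.1, -0.2, -0.2, 0.02, 0.6],
  [11.1, -0.2, -0.2, 0.02, 0.4],
], grip_force=30)

```text
t: 10.85
tcp_pos: [0.5599, 0.0866, 0.0631]
ee_rot: [[0.001, -1.0, 0.008], [0.0, 0.008, 1.0], [-1.0, -0.001, 0.0]]
wrist_force: [-0.7, -0.3, 0.3]
finger_gap: 0.0351
```

Run:
```python
from h import *
o=get_obs();R=o['ee_rot'];print(o['t'],o['tcp_pos'],np.arctan2(R[1,2],R[0,2]),o['wrist_force'],o['wrist_torque'],o['finger_gap'])
i=camera("side")[120:240,210:360];t=camera("top")[150:260,190:340]
i=np.vstack([cv2.resize(k,None,fx=f,fy=f,interpolation=cv2.INTER_CUBIC)[:300,:390] for k,f in((i,2.6),(t,2.6))])
cv2.imwrite("pics/c5.png",cv2.convertScaleAbs(i,alpha=1.3))
```

```text
10.85 [0.55992305 0.08657729 0.06306301] 1.562868714269157 [-0.74055776 -0.28321349  0.26062793] [-0.04044758 -0.00741428  0.0316267 ] 0.03514936056704936
```

View pics/c5.png

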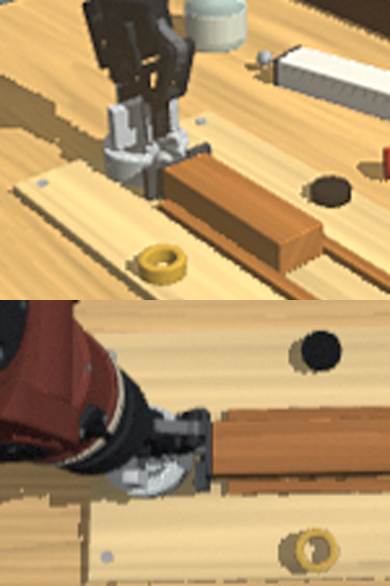

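The jaws straddle the handle and the rail sits squarely at the plate. Now I'll close gently.

Request:
move_arm([
  [0, 0.1, 0, 0, 0.3],
  [0, 0.1, 0, 0, 0.2],
  [0, 0.1, 0, 0, 0.1],
  [0, 0.1, 0, 0, 0],
  [0, 0.1, 0, 0, 0],
  [0, 0.1, 0, 0, 0],
], grip_force=40)

```text
t: 11.7
tcp_pos: [0.5583, 0.0856, 0.0626]
ee_rot: [[0.0, -1.0, 0.008], [-0.002, 0.008, 1.0], [-1.0, -0.0, -0.002]]
wrist_force: [-1.0, -6.0, 3.0]
finger_gap: 0.0114
```

```bash
cat > s.py <<'E'
from h import *
o=get_obs();R=o['ee_rot'];print(o['t'],o['tcp_pos'].round(4),"yaw",round(np.arctan2(R[1,2],R[0,2]),4),"cw",round(1.587-np.arctan2(R[1,2],R[0,2]),3),o['wrist_force'].round(2),o['wrist_torque'].round(3),o['finger_gap'].round(4),o['effort'][5].round(3))
E
python3 s.py
```

```text
Traceback (most recent call last):
  File "s.py", line 2, in <module>
    o=get_obs();R=o['ee_rot'];print(o['t'],o['tcp_pos'].round(4),"yaw",round(np.arctan2(R[1,2],R[0,2]),4),"cw",round(1.587-np.arctan2(R[1,2],R[0,2]),3),o['wrist_force'].round(2),o['wrist_torque'].round(3),o['finger_gap'].round(4),o['effort'][5].round(3))
                                                                                                                                                                                                             ^^^^^^^^^^^^^^^^^^^^^
AttributeError: 'float' object has no attribute 'round'
```

Request:
move_arm([
  [0, 0, -0.05, 0, 0],
  [0, 0, -0.1, 0, 0],
  [0, 0, -0.1, 0, 0],
], grip_force=100)

```text
t: 12.08
tcp_pos: [0.5584, 0.0855, 0.0627]
ee_rot: [[0.0, -1.0, 0.008], [-0.0, 0.008, 1.0], [-1.0, -0.0, -0.0]]
wrist_force: [-1.5, -0.9, 4.8]
finger_gap: 0.0108
```

```bash
sed -i "s/o\['finger_gap'\].round(4)/round(o['finger_gap'],4)/" s.py; python3 s.py
```

```text
12.075 [0.5584 0.0855 0.0627] yaw 1.5631 cw 0.024 [-1.49 -0.92  4.8 ] [-0.212  0.387  0.123] 0.0108 0.09
```

Centred and gripped (gap 11 mm). Turning now.

Request:
move_arm([
  [0, 0, 0, 0.05, 0],
  [0, 0, 0, 0.1, 0],
  [0, 0, 0, 0.15, 0],
  [0, 0, 0, 0.2, 0],
  [0, 0, 0, 0.25, 0],
  [0, 0, 0, 0.3, 0],
  [0, 0, 0, 0.35, 0],
  [0, 0, 0, 0.4, 0],
])

```text
t: 13.08
tcp_pos: [0.5584, 0.086, 0.0627]
ee_rot: [[0.0, -0.918, 0.398], [0.001, 0.398, 0.918], [-1.0, -0.0, 0.001]]
wrist_force: [-0.9, 1.9, 4.4]
finger_gap: 0.0107
```

```bash
python3 s.py
```

```text
13.075 [0.5584 0.086  0.0627] yaw 1.1619 cw 0.425 [-0.89  1.87  4.4 ] [0.2   0.205 0.138] 0.0107 -0.487
```

Request:
move_arm([
  [0, 0, 0, 0.04, 0],
  [0, 0, 0, 0.08, 0],
  [0, 0, 0, 0.12, 0],
  [0, 0, 0, 0.16, 0],
])

```text
t: 13.58
tcp_pos: [0.5585, 0.0861, 0.0627]
ee_rot: [[0.001, -0.843, 0.538], [0.001, 0.538, 0.843], [-1.0, -0.0, 0.001]]
wrist_force: [-1.5, 1.5, 4.4]
finger_gap: 0.0104
```

```bash
python3 s.py
```

```text
13.575 [0.5585 0.0861 0.0627] yaw 1.0023 cw 0.585 [-1.47  1.5   4.37] [0.381 0.206 0.187] 0.0104 -0.352
```

Request:
move_arm([
  [0, 0, 0, 0.04, 0],
  [0, 0, 0, 0.08, 0],
])

```text
t: 13.82
tcp_pos: [0.5586, 0.0862, 0.0627]
ee_rot: [[0.001, -0.797, 0.604], [0.001, 0.604, 0.797], [-1.0, 0.0, 0.001]]
wrist_force: [-0.4, 3.3, 3.9]
finger_gap: 0.0105
```

```bash
python3 s.py
```

```text
13.825 [0.5586 0.0862 0.0627] yaw 0.9224 cw 0.665 [-0.45  3.34  3.95] [0.411 0.086 0.163] 0.0105 -0.339
```

Request:
move_arm([
  [0, 0, 0, 0.04, 0],
  [0, 0, 0, 0.08, 0],
])

```text
t: 14.08
tcp_pos: [0.5587, 0.0863, 0.0627]
ee_rot: [[0.001, -0.746, 0.666], [0.001, 0.666, 0.746], [-1.0, 0.0, 0.002]]
wrist_force: [-0.5, 3.6, 3.9]
finger_gap: 0.0108
```

```bash
python3 s.py
```

```text
14.075 [0.5587 0.0863 0.0627] yaw 0.8425 cw 0.744 [-0.49  3.63  3.93] [0.475 0.106 0.289] 0.0108 -0.286
```

Request:
move_arm([
  [0, 0, 0, 0.03, 0],
  [0, 0, 0, 0.06, 0],
])

```text
t: 14.32
tcp_pos: [0.5587, 0.0863, 0.0627]
ee_rot: [[0.001, -0.705, 0.709], [0.001, 0.709, 0.705], [-1.0, 0.0, 0.002]]
wrist_force: [0.4, 4.5, 4.8]
finger_gap: 0.0105
```

```bash
python3 s.py
```

```text
14.325 [0.5587 0.0863 0.0627] yaw 0.7825 cw 0.805 [0.42 4.48 4.77] [0.957 0.071 0.338] 0.0105 -0.1
```

Request:
move_arm([
  [0, 0, 0, 0.03, 0],
  [0, 0, 0, 0.05, 0],
])

```text
t: 14.58
tcp_pos: [0.5588, 0.0863, 0.0627]
ee_rot: [[0.001, -0.669, 0.743], [0.001, 0.743, 0.669], [-1.0, 0.0, 0.002]]
wrist_force: [0.4, 6.0, 6.0]
finger_gap: 0.0108
```

```bash
python3 s.py
```

```text
14.575 [0.5588 0.0863 0.0627] yaw 0.7327 cw 0.854 [0.38 6.01 5.95] [ 0.975 -0.     0.417] 0.0108 0.171
```

Request:
move_arm([
  [0, 0, 0, 0.02, 0],
  [0, 0, 0, 0.04, 0],
])

```text
t: 14.82
tcp_pos: [0.5588, 0.0864, 0.0627]
ee_rot: [[0.001, -0.639, 0.769], [0.001, 0.769, 0.639], [-1.0, 0.0, 0.002]]
wrist_force: [0.1, 5.1, 5.2]
finger_gap: 0.0104
```

```bash
python3 s.py
```

```text
14.825 [0.5588 0.0864 0.0627] yaw 0.693 cw 0.894 [0.13 5.13 5.16] [ 1.019 -0.024  0.41 ] 0.0104 0.094
```

Request:
move_arm([
  [0, 0, 0, 0.02, 0],
  [0, 0, 0, 0.03, 0],
])

```text
t: 15.08
tcp_pos: [0.5588, 0.0863, 0.0627]
ee_rot: [[0.001, -0.616, 0.788], [0.001, 0.788, 0.616], [-1.0, 0.0, 0.002]]
wrist_force: [0.5, 6.1, 5.3]
finger_gap: 0.0105
```

```bash
python3 s.py
```

```text
15.075 [0.5588 0.0863 0.0627] yaw 0.6632 cw 0.924 [0.48 6.06 5.3 ] [ 0.954 -0.026  0.346] 0.0105 0.375
```

Request:
move_arm([
  [0, 0, 0, 0.03, 0],
  [0, 0, 0, 0.06, 0],
])

```text
t: 15.32
tcp_pos: [0.5589, 0.0864, 0.0627]
ee_rot: [[0.001, -0.567, 0.824], [0.001, 0.824, 0.567], [-1.0, 0.0, 0.002]]
wrist_force: [1.9, 5.1, 4.1]
finger_gap: 0.0105
```

```bash
python3 s.py
python3 - <<'E'
from h import *
i=camera("side")[120:240,210:360];t=camera("top")[150:260,190:340]
i=np.vstack([cv2.resize(k,None,fx=f,fy=f,interpolation=cv2.INTER_CUBIC)[:290,:600] for k,f in((i,4),(t,4))])
cv2.imwrite("pics/c6.png",cv2.convertScaleAbs(i,alpha=1.3))
E
```

```text
15.325 [0.5589 0.0864 0.0627] yaw 0.6029 cw 0.984 [1.89 5.08 4.09] [ 0.988 -0.088  0.607] 0.0105 0.168
```

View pics/c6.png

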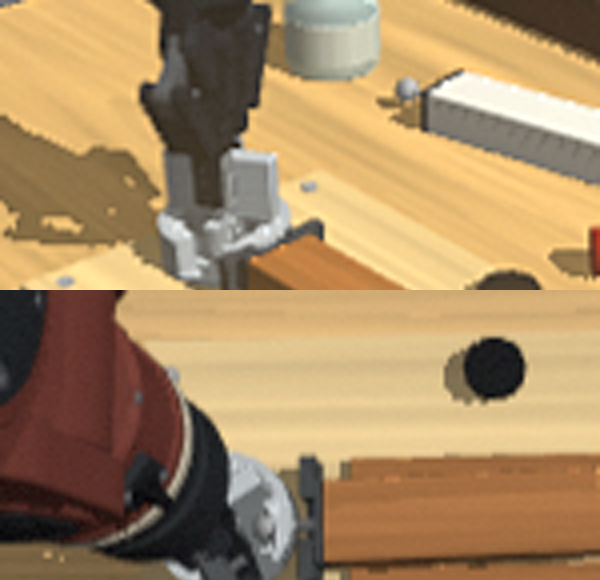

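```bash
python3 s.py
```

```text
15.425 [0.5589 0.0864 0.0627] yaw 0.6027 cw 0.984 [0.1  6.26 5.28] [ 1.031 -0.085  0.27 ] 0.0108 0.575
```

Request:
move_arm([
  [0, 0, 0, 0, 0],
  [0, 0, 0, 0, 0],
])

```text
t: 15.68
tcp_pos: [0.5589, 0.0864, 0.0627]
ee_rot: [[0.001, -0.567, 0.823], [0.001, 0.823, 0.567], [-1.0, 0.001, 0.002]]
wrist_force: [1.4, 4.5, 5.0]
finger_gap: 0.0108
```

```bash
python3 s.py
```

```text
15.675 [0.5589 0.0864 0.0627] yaw 0.6033 cw 0.984 [1.45 4.48 5.02] [ 1.047 -0.034  0.241] 0.0108 0.241
```

Request:
move_arm([
  [0, 0, 0, 0.03, 0],
])

```text
t: 15.8
tcp_pos: [0.559, 0.0864, 0.0627]
ee_rot: [[0.001, -0.542, 0.84], [0.001, 0.84, 0.542], [-1.0, 0.0, 0.002]]
wrist_force: [1.1, 5.0, 4.2]
finger_gap: 0.0106
```

```bash
python3 s.py
```

```text
15.8 [0.559  0.0864 0.0627] yaw 0.5732 cw 1.014 [1.13 5.02 4.15] [ 1.014 -0.118  0.583] 0.0106 0.028
```

Turning torque is about 0.6 N m and held torque about 0.25 N m, some 0.3 rad past first contact. That puts clamping at roughly 20 N, which is firm. I'll stop here and let go.

Request:
move_arm([
  [0, 0, 0, 0, 0],
  [0, 0, 0, 0, 0],
  [0, 0, 0, 0, 0.15],
  [0, 0, 0, 0, 0.3],
  [0, 0, 0, 0, 0.5],
  [0, 0, 0, 0, 0.7],
  [0, 0, 0, 0, 0.7],
])

```text
t: 16.68
tcp_pos: [0.5582, 0.0855, 0.0622]
ee_rot: [[-0.0, -0.542, 0.84], [-0.0, 0.84, 0.542], [-1.0, 0.0, -0.0]]
wrist_force: [-0.2, 0.1, -0.3]
finger_gap: 0.0598
```

Request:
move_arm([
  [-1, 0, 0, 0, 0.7],
  [-3, 0, 0, 0, 0.7],
  [-7, 0, 0, 0, 0.7],
  [-11, 0, 0, 0, 0.7],
  [-15, 0, 0, 0, 0.7],
  [-18, 0, 0, 0, 0.7],
  [-18, 4, 0, 0, 0.7],
  [-18, 8, 0, 0, 0.7],
])

```text
t: 17.68
tcp_pos: [0.5147, 0.1533, 0.2434]
ee_rot: [[0.001, -0.541, 0.841], [0.0, 0.841, 0.541], [-1.0, -0.001, 0.001]]
wrist_force: [0.8, 1.0, -1.3]
finger_gap: 0.0601
```

```bash
python3 s.py; python3 -c "
from h import *
o=get_obs();print((o['ee_rot'].T@(np.array([.3,.35,.25])-o['tcp_pos']))*100)"
```

```text
17.675 [0.5147 0.1533 0.2434] yaw 0.5718 cw 1.015 [ 0.76  0.99 -1.31] [ 0.009  0.039 -0.01 ] 0.0601 -0.922
[-0.68189655 28.15782661 -7.40856846]
```

Request:
move_arm([
  [0, 4, -1, 0, 0.7],
  [0, 9, -2.5, 0, 0.7],
  [0, 14, -4, 0, 0.7],
  [0, 19, -5, 0, 0.7],
  [0, 24, -6.5, 0, 0.7],
  [0, 27, -7.4, 0, 0.7],
  [0, 28, -7.4, 0, 0.7],
  [0, 28, -7.4, 0, 0.7],
])

```text
t: 18.68
tcp_pos: [0.3012, 0.3482, 0.2427]
ee_rot: [[0.001, -0.543, 0.84], [0.0, 0.84, 0.543], [-1.0, -0.0, 0.001]]
wrist_force: [0.5, -0.3, 0.1]
finger_gap: 0.0599
```

Run:
```python
from h import *
im=camera("top")
cv2.imwrite("pics/c7.png",cv2.convertScaleAbs(cv2.resize(im[155:265,215:390],None,fx=4.5,fy=4.5,interpolation=cv2.INTER_CUBIC),alpha=1.4))
```

```text
(no output)
```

View pics/c7.png

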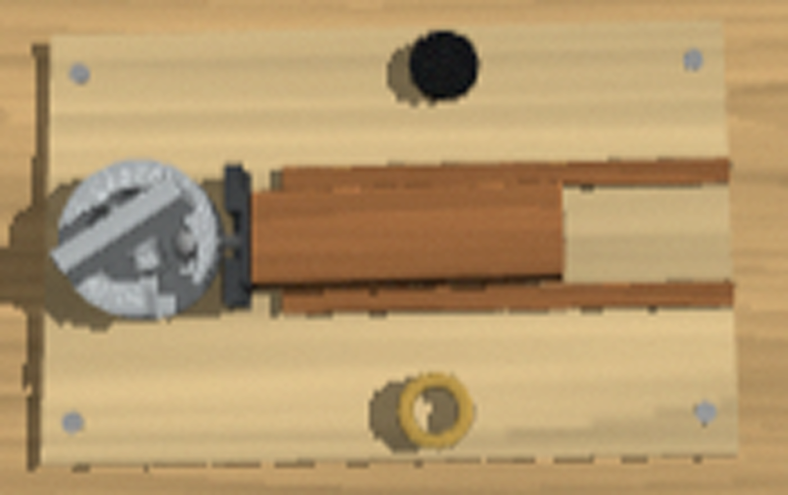

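The handle bar, from (57,257) to (177,187), stayed at about 1.0 rad after release. The rail end is against the plate and the head is caught in the cam at (185,240). The nut and cap are where they were at the start. Handing in.

```bash
python3 -c "
from h import *
c=np.array([(562,184),(561,277)],float);b=ray('top',(c+.5)/4.5-.5+[215,155],.04)[:,:2].mean(0)
print(b, 'stud-cam mm',1000*(.0863-(b[1]+.178)))
job_done()"
```

```text
[ 0.56107116 -0.11122851] stud-cam mm 19.52850677683646
the job is handed in; nothing more can be done
```

The job is handed in; no verdict was reported. The rail was pushed home until the finger stalled at about 5 N. I then turned the cam clockwise to about 1.0 rad, let go and backed the arm clear, at about 19 s on the clock.

- **Tightness:** turning torque reached about 0.6 N m, and about 0.25 N m when held still. First contact with the plate was near 0.68 rad. I estimate the clamping at about 20 N; I could not measure it directly.
- **Disagreement:** going by torque alone the clamping is about 15–22 N. Going by the angle past first contact it is somewhat higher, at about 24–36 N. The higher end of that reaches the 36 N limit, but I judged about 20 N more likely.
- **Final picture:** the handle stayed where I left it and the rail lies straight against the plate. The listed stud point is about 19.5 mm from the cam axis (limit 24.5 mm), and the nut and cap have not moved.

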